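# Open the strut-assisted tool chest

### The job

Open the wider of the two tool chests: lift its lid past the balance point, so that its gas struts hold it fully open on their own, and let go. Leave the narrower chest shut.

Things in the scene. Friction and masses are not known exactly. Their poses are not given: they have to be found in the camera images.
- wide_chest: The wider grey steel tool chest, fixed: 170 mm deep (x), 270 wide (y), 100 high to the rim, 114 to the top of its shut lid. Origin: centre of its underside; x points from the front (handle side) to the back (hinge side), y along its width, z up. The lid's hinge axis runs along y at x = +85, z = 101 mm. Its bar handle sticks out level from the lid's front edge.
- wide_lid (a joint): Opening angle of the wide chest's lid, rad: 0 shut (at the start), 1.40 fully open at its stop. Lid about 0.9 kg; lifting at the handle takes under 8 N. Two gas struts push it: let go below a balance point near 0.6 rad (35 degrees) it falls shut; above, they slowly raise it to the stop and hold it.
- wide_handle (a point): Centre of the wide lid's round handle bar; moves with the lid. Bar 12 mm thick along the chest's y, 76 mm clear between its two arms. Lid shut: 108 mm above the table, 43 mm before the lid's edge (free gap behind the bar 37), 214 before the hinge axis, 7 above it. Opening carries it up and back on that arc to 313 mm height. A pinched bar turns between the fingers. x to the hinge, y along the bar.
- narrow_lid (a joint): Opening angle, rad, of the lid of the other, narrower chest (170 mm wide, otherwise the same chest with the same handle and struts), standing to the left or right of the wide one: 0 shut (at the start).

How it is judged:
By the outcome, as a careful person would: the job done as asked, in the order asked, and still so for the second after the job is handed in, with the robot touching nothing.
It also fails if it takes over 35 s, if anything falls off the work surface, if the arm or the gripper's body presses on something with over 40 N, if the wrist force passes 120 N, or if a joint passes its speed limit or range.

### The arm

A 6-joint arm with a two-finger parallel gripper is mounted at the origin on a cart in front of the work surface, level with it; the furniture and walls round the work are solid. World frame = base frame: x ahead of the robot, y to its left, z up, the work surface at z = 0. Lengths are in m, angles in rad, forces in N, time in s.
With the tool pointing down it reaches from about 0.275 to 0.875 m from the base axis. Payload 12.5 kg.
Tool frame: the origin (TCP) lies on the centre line of the jaws, within the pads' length; the fingertips stand r.finger_overhang ahead of it and the grasp point (between the pads) lies 3 mm ahead of it (r.finger_overhang is the distance from the TCP to the fingertips, in m); z points along the fingers, y is the line along which they close (so a half turn about z gives the same grasp; the last joint's range is limited). The gripper opens to 85 mm and grips with 20 to 120 N. Pads are 22 mm wide; open, the fingers measure 114 mm over their backs; the gripper's body (76 mm by 85 mm) begins 54 mm behind the grasp point. The pads swing forward as they close: fully open they stand 13 mm farther back than shut.
Start: joints at [1.115, 0.351, 1.652, -0, 1.139, -0.085], TCP at [0.199, 0.513, 0.228] pointing down, gripper open.
Joint ranges: [-2.75, 2.75], [-0.79, 2.1], [0.01, 2.65], [-1.57, 4.71], [0.07, 3.14], [-2.87, 2.87]. Speed limits (rad/s): [2.22, 2.22, 2.79, 3.14, 3.14, 3.14].

### API

Orientations are given as a unit quaternion [x, y, z, w].
In Python, from cell import r, optics gives the robot as it stands. The module is installed in compiled form; this text tells all that it offers. Calls block until the motion is done:
- r.move_to(position, orientation): joint-space move of the TCP to a pose.
- r.move_linear(position, rot=None, vel=0.15): straight line of the TCP; rot=None keeps the orientation; vel is the mean speed in m/s.
- r.set_joints(angles): joint-space move.
- r.set_gripper(opening, squeeze=None): opening from 0.0 (shut) to 1.0 (fully open); squeeze is the grip in N (None keeps the last); returns when the fingers have stopped.
- r.sleep(seconds).
- r.inverse_kinematics(position, orientation): joint angles nearest the present ones, or None.
- optics.get_image(name): name is "scene" or "top" or "wrist"; returns a dict with "pixels" (384x512x3 uint8, red, green, blue), "depth" (384x512 float32, m along the optical axis (not along the pixel's ray), 0 where there is no reading), "fx", "fy", "cx", "cy" (pixels), "camera_from_world" (4x4, takes a point from world to camera coordinates); the wrist camera has in their place "mount" (4x4, takes a point from camera to tool coordinates, whose origin is the TCP and whose axes are the flange's). Camera axes: x right, y down, z forward; pixel columns grow to the right and rows downward; lengths in m; the calibration is good to about 2 mm. A picture is of the moment at which its call begins: read the wrist's pose just before it.
A pose or a line that the arm cannot do raises r.PlanningError and nothing moves.
- r.hand_in(): hands the job in; it is judged then, once.
Readings, each from a call of its own:
- r.current_t(): time.
- r.current_q(): joint angles.
- r.current_qvel(): joint speeds.
- r.current_effort(): joint torques, N m.
- r.current_tool_pos(): TCP position.
- r.current_ee_rot(): TCP orientation.
- r.current_contact_force(): force on the tool from outside, world axes, zero at the start.
- r.current_torque(): the same for the moment, N m.
- r.current_opening(): opening from 0.0 (shut) to 1.0 (fully open).
- r.current_finger_force(): force on a finger pad.
Only numpy, scipy, OpenCV 4.12 (cv2) and the standard library are available. Lean on these libraries where they do the work, as an engineer would, in place of code of your own. Each camera call takes 0.05 s, during which the arm holds its last target. There are 200 camera calls.

## Working session

There is one attempt and no reset: what is moved stays moved. The work goes in short steps, each a Python script; the robot and the scene stay as the last script left them, time stands still between calls to the robot, and variables do not carry over. Pictures are saved under pics/ and viewed, at most 10 in all, crops included, and the job is handed in when it is done.

```bash
mkdir -p pics
python3 - <<'E'
from cell import r, optics
import cv2, numpy as np
ims=[optics.get_image(n) for n in ("top","scene")]
np.savez('im.npz',**{f"{n}_{k}":v for n,i in zip(("top","scene"),ims) for k,v in i.items()})
cv2.imwrite('pics/a.png',cv2.resize(np.vstack([i["pixels"][:,:,::-1] for i in ims]),None,fx=.78,fy=.78))
cv2.imwrite('pics/top.png',ims[0]["pixels"][:,:,::-1]); cv2.imwrite('pics/scene.png',ims[1]["pixels"][:,:,::-1])
for i in ims: print(i["camera_from_world"].round(3), i["fx"],i["cx"],i["cy"])
print(r.finger_overhang,r.current_t(),r.current_ee_rot())
E
```

```text
[[ 0.016 -1.     0.006 -0.048]
 [-0.975 -0.017 -0.222  0.557]
 [ 0.222 -0.002 -0.975  1.159]
 [ 0.     0.     0.     1.   ]] 450.97475518658916 257.5638586177196 188.72398438678468
[[ 0.17   0.985  0.004 -0.064]
 [ 0.745 -0.126 -0.655 -0.347]
 [-0.645  0.114 -0.756  1.507]
 [ 0.     0.     0.     1.   ]] 498.8144804153769 256.5004306912829 193.1560283775779
0.022 0.1 [ 1.84341217e-01  9.82862175e-01 -4.94829492e-04 -1.25799781e-04]
```

View pics/a.png

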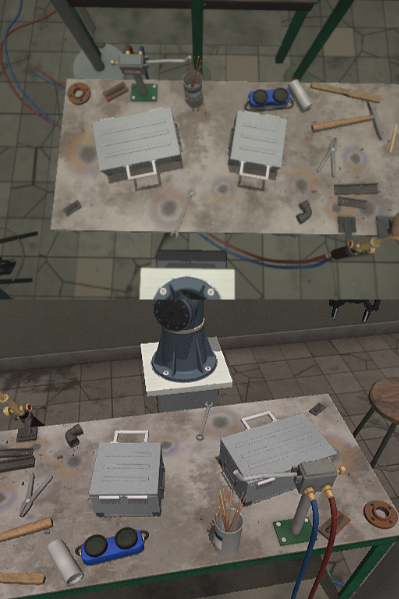

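```bash
cat > h.py <<'E'
import numpy as np
D=np.load('im.npz')
def cloud(n):
    d=D[n+'_depth'].astype(float); v,u=np.mgrid[:384,:512]
    P=np.stack([(u-D[n+'_cx'])/D[n+'_fx']*d,(v-D[n+'_cy'])/D[n+'_fy']*d,d],-1)
    T=np.linalg.inv(D[n+'_camera_from_world']); W=P@T[:3,:3].T+T[:3,3]; W[d==0]=np.nan; return W
E
python3 - <<'E'
from h import *
import cv2
W=cloud('top'); im=D['top_pixels']
for nm,c0,c1 in(('wide',100,260),('narrow',270,390)):
    w=W[120:250,c0:c1]; m=np.nan_to_num(((w[...,2]>.106)&(w[...,2]<.124))).astype(np.uint8)
    n,l,s,c=cv2.connectedComponentsWithStats(cv2.morphologyEx(m,cv2.MORPH_OPEN,np.ones((7,7))))
    k=1+s[1:,4].argmax(); p=w[l==k]
    (cx,cy),(a,b),ang=cv2.minAreaRect((p[:,:2]*1000).astype(np.float32)); print(nm,cx,cy,a,b,ang,np.median(p[:,2]))
# tall things
for n in('top','scene'):
    w=cloud(n); m=np.nan_to_num((w[...,2]>.14)&(w[...,0]>.2)&(w[...,0]<1.1)&(abs(w[...,1])<.6)).astype(np.uint8)
    k,l,s,c=cv2.connectedComponentsWithStats(m)
    for j in range(1,k):
        if s[j,4]>25: p=w[l==j]; print(n,s[j],p.min(0).round(3),p.max(0).round(3))
a=cv2.resize(im[60:260,80:280,::-1],None,fx=2.5,fy=2.5,interpolation=2); b=cv2.resize(D['scene_pixels'][120:340,260:480,::-1],(500,500))
cv2.imwrite('pics/b.png',cv2.resize(np.hstack([a,b]),(800,400)))
E
```

```text
wide 573.3460083007812 181.874267578125 176.70436096191406 272.7089538574219 12.817853927612305 0.11337959890977856
narrow 579.9976196289062 -231.1051025390625 172.49620056152344 177.85789489746094 80.76175689697266 0.11359470881764455
top [ 141   58  104   46 1498] [ 0.755 -0.002  0.14 ] [0.875 0.247 0.297]
top [248  72  10  32  98] [ 0.759 -0.032  0.143] [ 0.812 -0.009  0.247]
top [486 304  12   7  40] [ 0.252 -0.6    0.141] [ 0.266 -0.589  0.174]
scene [436   0  52  30 490] [0.2   0.467 0.242] [0.241 0.579 0.325]
scene [ 299  204  144  103 3801] [ 0.763 -0.004  0.14 ] [0.884 0.245 0.296]
scene [280 238  11  47 256] [ 0.76  -0.034  0.14 ] [ 0.812 -0.012  0.248]
scene [294 244   4  42  69] [ 0.761 -0.013  0.142] [0.819 0.004 0.23 ]
scene [299 247  17  38 121] [0.796 0.002 0.14 ] [0.817 0.021 0.267]
```

View pics/b.png

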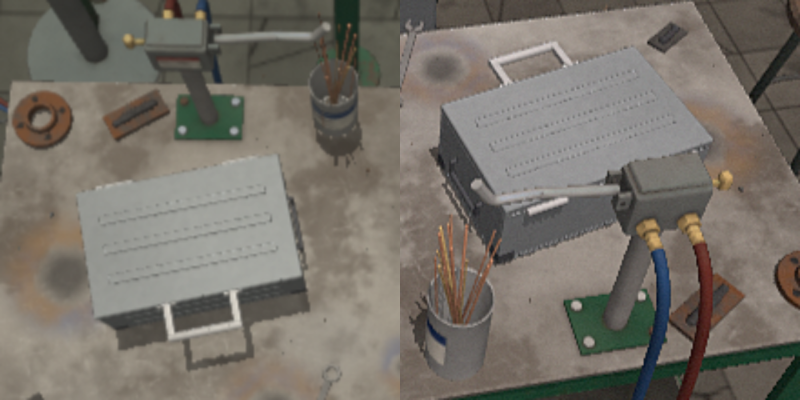

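```bash
cat >> h.py <<'E'
from scipy.spatial.transform import Rotation as R
YAW=np.deg2rad(12.8); C=np.array([.5733,.1819])
def axes(yaw=None):
    yaw=YAW if yaw is None else yaw
    return np.array([np.cos(yaw),np.sin(yaw),0]),np.array([-np.sin(yaw),np.cos(yaw),0])
Z=np.array([0,0,1.])
def rot(pitch,s):
    x,y=axes(); z=np.cos(pitch)*x-np.sin(pitch)*Z; yy=s*(np.sin(pitch)*x+np.cos(pitch)*Z)
    return R.from_matrix(np.c_[np.cross(yy,z),yy,z]).as_quat()
E
python3 - <<'E'
from h import *
x,y=axes()
for n in('top','scene'):
    w=cloud(n); d=w-np.array([*C,0]); a=d@x; b=d@y; z=w[...,2]
    m=(z>.095)&(z<.125)&(a<-.115)&(a>-.15)&(abs(b)<.1)
    lid=(z>.108)&(z<.12)&(abs(a)<.1)&(abs(b)<.16)
    mid=m&(abs(b-np.median(b[m]))<.035)
    print(n,m.sum(),'handle a,b',np.median(a[mid]),(b[m].min()+b[m].max())/2,b[m].min(),b[m].max(),np.median(z[mid]),'slope',np.polyfit(b[mid],a[mid],1)[0])
    print(' lid a',np.percentile(a[lid],[.5,99.5]),'b',np.percentile(b[lid],[.5,99.5]))
    # hinge-line/front-edge yaw check: nearest/furthest a per b bin
    for f,q in((np.nanmin,0),(np.nanmax,1)):
        bb=np.linspace(-.12,.12,13); aa=[f(a[lid&(abs(b-t)<.01)]) for t in bb]; print('  edge slope',np.polyfit(bb,aa,1))
    print(' xy',(np.array([*C,0])+x*np.median(a[mid])+y*(b[m].min()+b[m].max())/2))
E
python3 - <<'E'
from h import *
from cell import r
x,y=axes()
H=np.array([*C,0])+.085*x+.101*Z
for p in(20,35,45):
  for s in(1,-1):
    o=[]
    for th in(None,0,.3,.6,.9,1.1):
        t=0 if th is None else th; phi=t+np.arctan2(7,214); L=.2141
        P=H-L*np.cos(phi)*x+L*np.sin(phi)*Z
        q=rot(np.deg2rad(p),s); zt=R.from_quat(q).as_matrix()[:,2]; P=P-zt*(.003+(.08 if th is None else 0))
        j=r.inverse_kinematics(list(P),list(q)); o.append(None if j is None else np.round(j,2))
    print(p,s,*o,sep='\n ')
E
```

```text
top 199 handle a,b -0.12799741277636045 -0.00045865917631820324 -0.04857446931539161 0.047657150962755204 0.11148264642130101 slope -0.00356937939702782
 lid a [-0.08860775  0.08595134] b [-0.13483882  0.1335241 ]
  edge slope [ 0.00039417 -0.08736251]
  edge slope [-0.00294668  0.08781282]
 xy [0.44858502 0.1530951  0.        ]
scene 204 handle a,b -0.1223350954631191 -0.002339994389906244 -0.050328862650445665 0.045648873870633176 0.11070490430839702 slope -0.00263221511132515
 lid a [-0.08848109  0.08914873] b [-0.13733041  0.13191818]
  edge slope [ 0.00486643 -0.08599311]
  edge slope [-0.00300584  0.08877313]
 xy [0.45452343 0.152515   0.        ]
20
 1
 None
 None
 None
 None
 None
 None
20
 -1
 None
 [0.24 0.71 2.57 3.16 1.36 0.  ]
 [ 0.24  0.43  2.56  3.16  1.07 -0.  ]
 [ 0.24  0.22  2.48  3.16  0.78 -0.01]
 [ 0.24  0.15  2.35  3.16  0.58 -0.01]
 [ 0.23  0.16  2.25  3.16  0.49 -0.02]
35
 1
 None
 None
 None
 None
 None
 None
35
 -1
 [ 0.24  0.18  2.65  3.17  0.65 -0.01]
 [ 0.24  0.43  2.51  3.16  0.77 -0.  ]
 [ 0.24  0.21  2.47  3.17  0.49 -0.01]
 [ 0.24  0.08  2.36  3.18  0.26 -0.03]
 [ 0.23  0.06  2.22  3.24  0.1  -0.09]
 None
45
 1
 None
 None
 None
 None
 [ 0.23  0.06  2.11 -0.04  0.19  0.05]
 [ 0.23  0.09  2.01 -0.03  0.25  0.03]
45
 -1
 [ 0.24  0.04  2.53  3.2   0.21 -0.05]
 [ 0.24  0.32  2.44  3.17  0.4  -0.01]
 [ 0.24  0.14  2.38  3.2   0.16 -0.05]
 None
 None
 None
```

```bash
cat >> h.py <<'E'
HG=np.array([*C,0])+.086*x0+.101*Z if (x0:=axes()[0]) is not None else 0
def pose(th,back,pitch=65,s=1):
    phi=th+np.arctan2(7,214); L=.2141
    q=rot(np.deg2rad(pitch),s); zt=R.from_quat(q).as_matrix()[:,2]
    return list(HG-L*np.cos(phi)*x0+L*np.sin(phi)*Z-zt*(.003+back)),list(q)
E
python3 - <<'E'
from h import *
from cell import r
for p in(60,65,70):
  for s in(1,-1):
    print(p,s,*[None if (j:=r.inverse_kinematics(*pose(t,b,p,s))) is None else np.round(j,2) for t,b in((0,.1),(0,0),(.3,0),(.6,0),(.9,0),(1.1,0),(1.1,.08))],sep='\n ')
E
```

```text
60
 1
 [ 0.24 -0.04  2.32 -0.02  0.34  0.03]
 None
 [ 0.23  0.13  2.22 -0.02  0.27  0.03]
 [ 0.23  0.08  2.09 -0.01  0.44  0.02]
 [ 0.23  0.11  1.94 -0.01  0.57  0.01]
 [ 0.23  0.15  1.83 -0.01  0.64  0.01]
 [ 0.23  0.01  1.81 -0.01  0.8   0.01]
60
 -1
 None
 None
 None
 None
 None
 None
 None
65
 1
 [ 0.24 -0.01  2.24 -0.01  0.47  0.02]
 [ 0.23  0.27  2.23 -0.02  0.2   0.03]
 [ 0.23  0.15  2.16 -0.01  0.4   0.02]
 [ 0.23  0.11  2.03 -0.01  0.57  0.02]
 [ 0.23  0.13  1.88 -0.01  0.69  0.01]
 [ 0.23  0.18  1.76 -0.    0.76  0.01]
 [ 0.23  0.06  1.73 -0.    0.92  0.01]
65
 -1
 None
 None
 None
 None
 None
 None
 None
70
 1
 [ 0.23  0.03  2.17 -0.01  0.6   0.02]
 [ 0.23  0.28  2.18 -0.01  0.34  0.02]
 [ 0.23  0.17  2.1  -0.01  0.52  0.02]
 [ 0.23  0.13  1.97 -0.    0.68  0.01]
 [ 0.23  0.17  1.82 -0.    0.81  0.01]
 [ 0.23  0.21  1.7  -0.    0.88  0.01]
 [ 0.23  0.11  1.65 -0.    1.04  0.01]
70
 -1
 None
 None
 None
 None
 None
 None
 None
```

Run:
```python
from h import *
from cell import r, optics
import cv2
r.set_gripper(.36,60)
r.move_to(*pose(0,.1,70))
i=optics.get_image("wrist"); a=i["pixels"]
r.move_linear(pose(0,.035,70)[0],vel=.1)
b=optics.get_image("wrist")["pixels"]
cv2.imwrite('pics/c.png',cv2.resize(np.hstack([a,b])[:,:,::-1],(800,300)))
print(r.current_t(),r.current_contact_force(),r.current_tool_pos(),pose(0,.035,70)[0])
```

```text
3.125 [-0.20493722  0.66499195  0.66508779] [0.43597044 0.15077094 0.14425793] [np.float64(0.4358211838290497), np.float64(0.15066557930055), np.float64(0.14370784700329342)]
```

View pics/c.png

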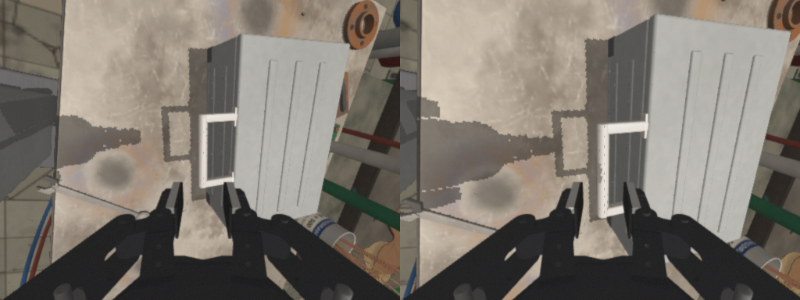

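The pads, near (580,210) and (628,210), straddle the bar, which sits near (605,170). The back pad lies between the bar and the lid edge. I'll go down and grip.

Run:
```python
from h import *
from cell import r, optics
import cv2
r.move_linear(pose(0,0,70)[0],vel=.06)
print(r.current_contact_force())
b=optics.get_image("wrist")["pixels"]
r.set_gripper(0,60)
print(r.current_t(),r.current_contact_force(),r.current_opening(),r.current_finger_force(),np.array(r.current_tool_pos())-pose(0,0,70)[0])
a=optics.get_image("wrist")["pixels"]
cv2.imwrite('pics/d.png',cv2.resize(np.hstack([b,a])[:,:,::-1],(800,300)))
```

```text
[ 0.58474098 -1.0526779  -0.642203  ]
4.3083 [-0.79788582 -0.04124203  2.63355516] -0.0004577208835691084 1.237230459228158 [2.45459340e-05 6.08252581e-07 1.70537575e-04]
```

View pics/d.png

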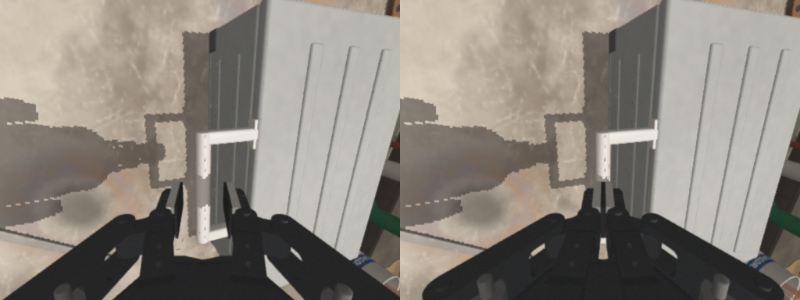

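The gripper shut completely, so it missed the bar. I'll measure the bar and the fingers in the tool frame from wrist depth.

Run:
```python
from h import *
from cell import r, optics
import cv2
r.set_gripper(.36,60)
p=np.array(r.current_tool_pos());q=r.current_ee_rot()
i=optics.get_image("wrist"); d=i["depth"].astype(float); v,u=np.mgrid[:384,:512]
P=np.stack([(u-i["cx"])/i["fx"]*d,(v-i["cy"])/i["fy"]*d,d],-1)@i["mount"][:3,:3].T+i["mount"][:3,3]
W=P@R.from_quat(q).as_matrix().T+p
im=i["pixels"]
np.savez('w.npz',P=P,W=W,im=im)
print(i["mount"].round(3),p,R.from_quat(q).as_matrix().round(3),r.current_opening())
for (c,w) in((255,200),(262,190),(262,220),(262,250),(262,275),(230,240),(228,260),(292,240),(288,260),(262,300),(300,170)): print(c,w,im[w,c],P[w,c].round(4),W[w,c].round(4))
wh=(im.min(-1)>190); d=W-np.array([*C,0]); a=d@axes()[0]; b=d@axes()[1]
m=wh&(W[...,2]>.09)&(W[...,2]<.13)&(a<-.1)
print(m.sum(),np.percentile(a[m],[5,50,95]),np.percentile(b[m],[1,50,99]),np.percentile(W[...,2][m],[5,50,95]))
```

```text
[[ 0.    -0.952 -0.306  0.078]
 [ 1.     0.    -0.     0.001]
 [ 0.    -0.306  0.952 -0.146]
 [ 0.     0.     0.     1.   ]] [0.44747397 0.15330366 0.11078543] [[-0.221  0.916  0.333]
 [ 0.975  0.208  0.076]
 [ 0.     0.342 -0.94 ]] 0.360415630602092
255 200 [185 178 169] [ 0.028  -0.0016 -0.0018] [0.4392 0.1801 0.1119]
262 190 [234 228 222] [ 0.0342  0.0024 -0.0026] [0.4412 0.187  0.114 ]
262 220 [234 229 222] [ 0.0163  0.0024 -0.0036] [0.4449 0.1694 0.115 ]
262 250 [148 143 135] [-0.0041  0.0025 -0.0022] [0.45   0.1496 0.1137]
262 275 [235 230 223] [-0.0215  0.0025 -0.0027] [0.4536 0.1327 0.1142]
230 240 [35 35 33] [ 0.0101 -0.015  -0.0163] [0.426  0.1587 0.121 ]
228 260 [31 31 31] [ 0.008  -0.0143 -0.033 ] [0.4216 0.1556 0.1369]
292 240 [101  98  94] [ 0.0098  0.0187 -0.0158] [0.4572 0.1655 0.132 ]
288 260 [29 28 27] [-0.0001  0.0164 -0.02  ] [0.4559 0.1551 0.1351]
262 300 [225 220 213] [-0.0397  0.0026 -0.0035] [0.4575 0.1149 0.115 ]
300 170 [239 235 229] [0.0436 0.0247 0.0068] [0.4627 0.2015 0.1129]
1844 [-0.13033485 -0.12494408 -0.10441196] [-0.04828322  0.0232536   0.04507377] [0.11261924 0.1137031  0.11484397]
```

```bash
python3 - <<'E'
from h import *
w=np.load('w.npz'); P=w['P']; im=w['im']
for c in (220,225,228,231,285,290,294,298):
    print(c,[(k,int(im[k,c].mean()),*(P[k,c]*1000).round(0)) for k in range(226,275,6)])
E
python3 - <<'E'
from cell import r,optics
from h import *
for o in(0,.36,1):
    if o!=.36: continue
i=optics.get_image("wrist");print(i["fx"],i["cx"],i["cy"],r.finger_overhang)
import cv2
cv2.imwrite('pics/e.png',cv2.resize(i["pixels"][200:380,170:350,::-1],(720,600),interpolation=2))
E
```

```text
220 [(226, 164, np.float64(-36.0), np.float64(-40.0), np.float64(103.0)), (232, 102, np.float64(-43.0), np.float64(-40.0), np.float64(103.0)), (238, 105, np.float64(10.0), np.float64(-21.0), np.float64(-13.0)), (244, 103, np.float64(10.0), np.float64(-20.0), np.float64(-21.0)), (250, 105, np.float64(10.0), np.float64(-19.0), np.float64(-26.0)), (256, 104, np.float64(10.0), np.float64(-18.0), np.float64(-33.0)), (262, 105, np.float64(10.0), np.float64(-17.0), np.float64(-38.0)), (268, 140, np.float64(9.0), np.float64(-17.0), np.float64(-41.0)), (274, 48, np.float64(6.0), np.float64(-17.0), np.float64(-42.0))]
225 [(226, 164, np.float64(-37.0), np.float64(-35.0), np.float64(105.0)), (232, 106, np.float64(-44.0), np.float64(-35.0), np.float64(105.0)), (238, 104, np.float64(10.0), np.float64(-18.0), np.float64(-14.0)), (244, 104, np.float64(10.0), np.float64(-17.0), np.float64(-20.0)), (250, 101, np.float64(10.0), np.float64(-17.0), np.float64(-26.0)), (256, 50, np.float64(10.0), np.float64(-16.0), np.float64(-33.0)), (262, 30, np.float64(10.0), np.float64(-15.0), np.float64(-38.0)), (26
[... 3104 characters left out ...]
loat64(17.0), np.float64(-41.0))]
298 [(226, 111, np.float64(-10.0), np.float64(31.0), np.float64(45.0)), (232, 108, np.float64(-15.0), np.float64(31.0), np.float64(45.0)), (238, 104, np.float64(10.0), np.float64(22.0), np.float64(-14.0)), (244, 103, np.float64(10.0), np.float64(21.0), np.float64(-21.0)), (250, 104, np.float64(10.0), np.float64(20.0), np.float64(-27.0)), (256, 104, np.float64(10.0), np.float64(20.0), np.float64(-33.0)), (262, 104, np.float64(10.0), np.float64(19.0), np.float64(-38.0)), (268, 134, np.float64(9.0), np.float64(19.0), np.float64(-41.0)), (274, 49, np.float64(6.0), np.float64(19.0), np.float64(-42.0))]
265.21348659065404 259.6513815891088 194.15646638985194 0.022
```

View pics/e.png

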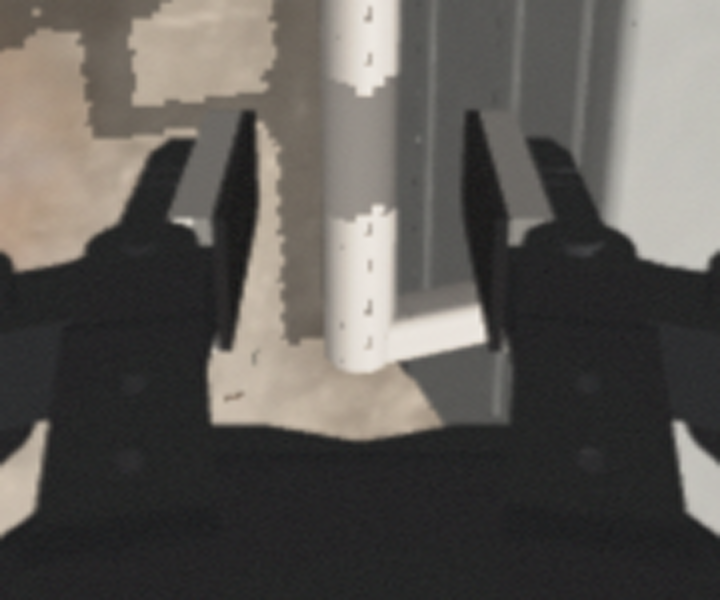

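The picture shows the bar at crop (360,240), between the pads but below their tips. By wrist depth the tips stand at about tool z = -13 mm and the bar top at -3 mm. So the fingers are about 25 mm shorter than stated. I'll go about 23 mm deeper, in steps with a force check.

```bash
cat >> h.py <<'E'
YS=R.from_quat(rot(np.deg2rad(70),1)).as_matrix()[:,1]*.0012
def g(th,back=0): return list(np.array(pose(th,back-.023,70)[0])+YS)
E
python3 - <<'E'
from h import *
from cell import r, optics
print([r.inverse_kinematics(g(t),pose(0,0,70)[1]) is not None for t in(0,.2,.5,.8,1.1)])
for b in(.015,.008,0):
    r.move_linear(g(0,b),vel=.05); f=np.array(r.current_contact_force()); print(f.round(1))
    if np.linalg.norm(f)>12: break
else:
    r.set_gripper(0,60)
    print(r.current_t(),r.current_contact_force(),r.current_opening(),r.current_finger_force())
E
```

```text
[True, True, True, True, True]
[-1.   1.   0.6]
[-0.5 -0.5 -0.7]
[0.1 0.6 0.4]
6.0917 [-5.92969165 -1.53939149  3.54772442] 0.11599316503677136 58.4556645154953
```

Run:
```python
from h import *
from cell import r, optics
for t in np.arange(.12,1.09,.12):
    r.move_linear(g(t),vel=.08); f=np.array(r.current_contact_force()); print(round(t,2),f.round(1),round(r.current_opening(),3),round(r.current_finger_force(),1))
    if np.linalg.norm(f)>35 or r.current_opening()<.08: print("stop");break
i=optics.get_image("scene"); print(r.current_t())
import cv2; cv2.imwrite('pics/f.png',i["pixels"][:,:,::-1])
```

```text
0.12 [-4.6 -1.1 -3.4] 0.114 58.5
0.24 [-12.4  -2.6   0.2] 0.113 58.6
0.36 [-14.5  -4.3   3.3] 0.116 58.8
0.48 [-24.4  -6.7  10.8] 0.113 59.2
0.6 [-19.4  -5.4  14.2] 0.116 62.7
0.72 [-10.9  -3.1  12. ] 0.111 63.1
0.84 [-5.  -1.6  7.4] 0.115 63.5
0.96 [ 0.2 -0.5 -1.5] 0.116 63.3
1.08 [ 4.8  0.4 -8.6] 0.113 63.2
10.4167
```

View pics/f.png

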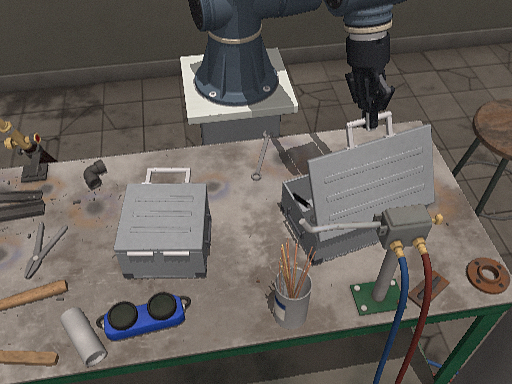

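The scene shows the wide lid raised to about 60°, with the gripper holding the bar at (370,122). The narrow lid is still shut. I'll release and retreat.

Run:
```python
from h import *
from cell import r, optics
r.set_gripper(.4,60); print(r.current_contact_force())
r.move_linear(g(1.08,.1),vel=.15); print(r.current_contact_force())
p=np.array(r.current_tool_pos()); r.move_linear(list(p+[-.08,-.02,.0]),vel=.15)
r.sleep(4)
import cv2
x,y=axes()
for k in range(2):
    i=optics.get_image("scene"); D2=i["depth"].astype(float); v,u=np.mgrid[:384,:512]
    P=np.stack([(u-i["cx"])/i["fx"]*D2,(v-i["cy"])/i["fy"]*D2,D2],-1); T=np.linalg.inv(i["camera_from_world"]); W=P@T[:3,:3].T+T[:3,3]
    d=W-HG; a=d@x; b=d@y; m=(D2>0)&(abs(b)<.12)&(d[...,2]>.05)&(d[...,2]<.17)&(a>-.15)&(a<.04)
    s=np.polyfit(d[...,2][m],a[m],1); print(r.current_t(),m.sum(),'lid angle',np.pi/2+np.arctan(s[0]), 'top z',W[...,2][(abs(b)<.05)&(a>-.15)&(a<.06)].max())
    r.sleep(1)
print(r.current_contact_force())
cv2.imwrite('pics/g.png',i["pixels"][:,:,::-1])
```

```text
[ 2.30791613 -0.07286873  2.00567085]
[-0.41927069  0.16774742 -0.10094126]
16.3417 5519 lid angle 1.3823714989063756 top z 0.3214683488127422
17.3917 5516 lid angle 1.3823483044318106 top z 0.3207312097336915
[ 0.06265185 -0.109789   -0.1236302 ]
```

View pics/g.png

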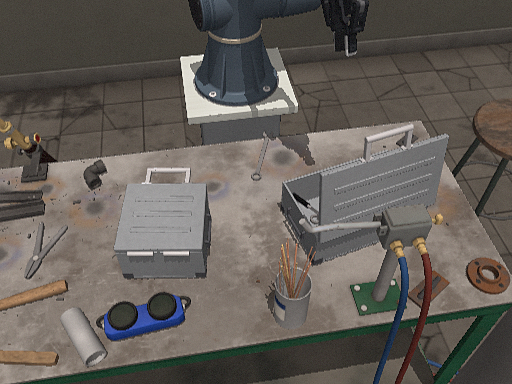

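The lid holds steady at about 1.38 rad with the bar at (388,140). The gripper is clear at (345,30), and the narrow chest at (165,225) is shut.

```bash
python3 -c "
from cell import r
print(r.hand_in())"
```

```text
the job is handed in; nothing more can be done
None
```

The wide chest's lid stands open on its struts at about 1.38 rad (measured), the narrow chest is still shut, the gripper is clear, and I handed the job in at about 18 s on the robot's clock.

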